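Seat a bearing block in the locating corner and swing the clamp over it

TASK

With the fingertips only, push the larger bearing block along the bench into the steel locating corner until it sits flush against both the long fence and the end stop. Then push the corner's clamp arm round over the block until it comes to its stop. Slide the block, never pick it up or tip it, and leave everything else on the bench where it stands.

Things in the scene. Friction and masses are not known exactly. Their poses are not given: they have to be found in the camera images.
- block: the larger bearing block, loose aluminium, 0.45 to 0.7 kg: base 64 (its x) by 96 (its y) by 26 mm high, round boss of 50 mm diameter on top, 40 mm high in all; origin at the centre of its underside, z up. Starts in front (-x) and to the right (-y) of the locating corner, up to 0.45 rad from square with it; half a turn makes no difference
- locator: the locating corner, two steel stops fixed to the bench; origin at bench level in the inner corner where their faces meet. Long fence: face at its x = 0 looking to -x, from y = -200 to +12 mm. End stop: face at its y = 0 looking to -y, from x = -70 to 0 mm. Both 12 mm thick, 22 mm high, with 6 mm high feet behind them out to x = +62 mm (fence) and y = +46 mm (stop)
- seat (a point): where the origin of the seated block belongs: at x = -32, y = -48 mm in the locating corner's frame, on the bench; axes as the corner's. The block's 96 mm side lies along the long fence, its 64 mm side along the end stop, its y axis parallel to this one
- clamp_arm (a joint): angle of the clamp arm about its upright pivot: 0 = open, pointing along the locating corner's +y; grows anticlockwise seen from above to 1.571 = at its stop, pointing along the corner's -x over the seated block. Starts at 0 to 0.3; turns with slight friction (0.05 N m) and stays where it is left
- clamp_pivot (a point): pivot of the clamp arm, half-way up the arm (58 mm above the bench), at x = +35, y = -48 mm in the locating corner's frame, on a post of 26 mm diameter behind the fence; axes as the locating corner's
- clamp_tip (a point): point on the clamp arm's centre line at its screw, 70 mm from the pivot, half-way up the arm; y axis from the pivot along the arm. The dark steel arm is a bar 18 mm wide, reaching 85 mm from the pivot, underside 50 and top 66 mm above the bench (screw from 45 to 72 mm, head 16 mm across). It passes clear above the block, fence and end stop
- small_block: second, smaller aluminium bearing block, base 46 x 64 mm, 20 mm high with a 32 mm boss, 30 mm high in all; not to be used; origin at the centre of its underside
- socket: steel wrench socket standing upright, 28 mm diameter, 38 mm high, a bystander; origin at the centre of its underside
- piston: aluminium engine piston, 76 mm diameter, 52 mm high, a bystander; origin at the centre of its underside
- jar: glass jar with a steel cap, 64 mm diameter, 85 mm high, a bystander; origin at the centre of its underside
- spray_can: grey spray can with a paper label, 60 mm diameter, 170 mm high, a bystander; origin at the centre of its underside
- wrench: steel wrench lying on the bench, a bystander; origin on its underside, x along its length
- bolt: hex bolt standing on its 26 mm head, 60 mm high, a bystander; origin at the centre of its underside
There are look-alikes about, which are no part of the job. Leave any orange look-alike of the block alone.

How it is judged (in metres and radians):
On the way, in this order (a step that is already met when the one before it is completed fails the run):
1. the larger block sits flush against the long fence and the end stop (x of block in the frame of locator between -0.0355 and -0.028 m and y of block in the frame of locator between -0.0515 and -0.044 m and angle between the y axis of block and the y axis of locator, either way round below 0.04 rad and height (world z) of block below 0.006 m), for 0.2 s.
2. the clamp arm is swung over the block to its stop (value of joint clamp_arm above 1.42 rad), for 0.2 s.
At the end, for the whole second after the job is handed in: the larger block stands on the bench with at most 3.5 mm of gap to the long fence and to the end stop, square to them within 0.04 rad and at rest, and the clamp arm is over it, beyond 1.42 rad (its stop is at 1.571) (all of step 1 and value of joint clamp_arm above 1.42 rad and linear speed of block below 0.01 m/s); the robot touches nothing.
It fails at once if the larger block is lifted more than 10 mm or tipped more than 0.15 rad (height (world z) of block above 0.01 m or angle between block's own z axis and vertical above 0.15 rad).
It fails at once if the larger block is pushed with the arm or the gripper's body instead of the fingers (contact force between block and the arm above 3 N).
It fails at once if any of the seven other loose things is moved more than 20 mm (distance of any of small_block, socket, piston, jar, spray_can, wrench, bolt from where it was at the start of the episode above 0.02 m).
It also fails if it takes over 58 s, if anything falls off the work surface, if the arm or the gripper's body presses on something with over 40 N, if the wrist force passes 120 N, or if a joint passes its speed limit or range.

ROBOT

A 6-joint arm with a two-finger parallel gripper is mounted at the origin on the work surface. World frame = base frame: x ahead of the robot, y to its left, z up, the work surface at z = 0. Lengths are in mm, angles in rad, forces in N, time in s.
With the tool pointing down it reaches from about 400 to 925 mm from the base axis. Payload 12.5 kg.
Tool frame: the origin (TCP) lies at the very end of the fingers, on their centre line; the grasp point (between the pads) lies 19 mm behind it; z points along the fingers, y is the line along which they close (so a half turn about z gives the same grasp; the last joint's range is limited). The gripper opens to 95 mm and grips with 3 to 60 N. Pads are 20 mm wide; open, the fingers measure 119 mm over their backs; the gripper's body (75 mm by 180 mm) begins 59 mm behind the grasp point.
Start: joints at [-1.405, 0.491, 1.559, -0, 1.092, -0.106], TCP at [167.814, -602.068, 214.661] pointing down, gripper open.
Joint ranges: [-3.1, 3.1], [-0.84, 2.19], [0.05, 2.79], [-1.13, 4.28], [0.06, 2.93], [-2.69, 2.69]. Speed limits (rad/s): [2.22, 2.22, 2.79, 3.14, 3.14, 3.14].

INTERFACE

Orientations are given as [roll, pitch, yaw] about the fixed x, y, z axes, in that order (R = Rz(yaw) Ry(pitch) Rx(roll)).
In Python, from cell import * gives the robot as it stands.
- The arm moves only by the tool step_arm, never from a script. Its argument "plan" is a list of rows, each an object of numbers: "x", "y", "z": the shift along the tool's x, y, z in units of 25 mm (1.0 is 25 mm); "rx", "ry", "rz": the turn, a rotation vector about the tool's x, y, z in units of 0.1 rad (1.0 is 0.1 rad). In form: [{"x": .., "y": .., "z": .., "rx": .., "ry": .., "rz": ..}, ...]. A call has exactly 10 rows; each row shifts and turns the commanded pose from where the row before left it, along the tool's axes as they then stand; what a row does not reach is not made up. A row lasts 1/12 s, in which the tool goes at most 41.7 mm and 7.16 degrees, less where a joint would pass 70% of its speed; a pose out of reach is approached as far as the arm can. A call with a number of a shift or a turn outside -1 to 1 is refused whole. A call with a gripper value outside its range is refused whole. "jaw" is the closure, from -1 (fully open) to 1 (shut), so that 0 is half open, set as the call begins (left out, the last holds). The fingers move at their own pace and stop on an object; the grip force is fixed at half the most. Time passes only in rows, so rows that do not move let the fingers close, or fill a call up. It gives the time, the measured TCP pose, the force, the opening and the grip force at its end, in the units of the state.
- state(): the state, without advancing time (a new reading comes with each control period).
- read_camera(name): name is "scene" or "side" or "wrist"; returns a dict with "image" (480x640x3 uint8, red, green, blue), "depth" (480x640 float32, mm along the optical axis (not along the pixel's ray), 0 where there is no reading), "vfov" (degrees; the focal length in pixels is half the picture's height over the tangent of half this angle, whatever the lens; pixels are square), "cx", "cy" (the principal point, pixels), "k1" (the pictures are not rectified: a ray, as slopes to the right and down, at radius r is drawn at 1 + k1 r^2 times it, then the intrinsics apply), "R" (3x3) and "t" (3): a world point X has camera coordinates R X + t. Camera axes: x right, y down, z forward; pixel columns grow to the right and rows downward; lengths in mm; the calibration is good to about 2 mm. A picture is of the moment at which its call begins.
- job_done(): hands the job in; it is judged then, once.
The state is a dict: "t": time; "joints": joint angles; "qvel": joint speeds; "tau": joint torques, N m; "eef_pos": TCP position; "tcp_rot": TCP orientation; "ft_force": force on the tool from outside, world axes, zero at the start; "moment": the same for the moment, N m; "opening": opening from 0.0 (shut) to 1.0 (fully open); "grip_force": force on a finger pad.
Only numpy, scipy, OpenCV 4.12 (cv2) and the standard library are available. Lean on these libraries where they do the work, as an engineer would, in place of code of your own. Each camera call takes 0.05 s, during which the arm holds its last target. There are 200 camera calls.

## Working session

There is one attempt and no reset: what is moved stays moved. The work goes in short steps, Python scripts to look and compute and a tool call to move; the robot and the scene stay as the last step left them, time stands still between calls to the robot, and variables do not carry over. Pictures are saved under pics/ and viewed, at most 10 in all, crops included, and the job is handed in when it is done.

Besides the shell and the picture viewer there is one more tool, called after "Emit:" by a JSON object that holds its "op" and its "data", one argument or row to a line. step_arm: Moves the arm, as the interface text tells. Shifts and turns lie within -1 to 1; 1 stands for 25 mm of shift or 0.1 rad of turn. Its arguments: {"type":"object","properties":{"plan":{"type":"array","items":{"type":"object","properties":{"x":{"type":"number"},"y":{"type":"number"},"z":{"type":"number"},"rx":{"type":"number"},"ry":{"type":"number"},"rz":{"type":"number"}}}},"jaw":{"type":"number"}},"required":["plan"]}

```bash
mkdir -p pics; cat > h.py <<'E'
from cell import *
import numpy as np, cv2
def cam(n):
    c=read_camera(n); c['f']=240/np.tan(np.radians(c['vfov'])/2); c['R']=np.array(c['R']); c['t']=np.array(c['t']); return c
def pts(c):
    """world xyz per pixel from depth"""
    K=np.array([[c['f'],0,c['cx']],[0,c['f'],c['cy']],[0,0,1]])
    v,u=np.mgrid[0:480,0:640]
    p=cv2.undistortPoints(np.stack([u,v],-1).reshape(-1,1,2).astype(np.float64),K,np.array([c['k1'],0,0,0.]))[:,0]
    # (k1 as forward model)
    d=c['depth'].reshape(-1,1)
    X=np.c_[p*d,d]
    W=(X-c['t'])@c['R']
    W[d[:,0]==0]=np.nan
    return W.reshape(480,640,3)
E
python3 - <<'E'
from h import *
s=state();print(s['t'],s['eef_pos'],s['tcp_rot'],s['opening'])
for n in['scene','side','wrist']:
    c=cam(n);cv2.imwrite(f'pics/{n}0.png',c['image'][:,:,::-1]);np.save(n+'0.npy',pts(c));np.save(n+'0i.npy',c['image']);print(n,-c['R'].T@c['t'],c['k1'],c['f'])
E
```

```text
0.0 [ 167.774468   -601.81248773  214.06391077] [-3.14051295e+00 -1.32651130e-04  2.71779034e-01] 0.9991272698528998
scene [1308.90277905  650.33508866  758.02019966] -0.0202829033294088 473.51192516929933
side [ 96.47726495 739.61152283 958.56597282] -0.13913496621775712 571.9250384818685
wrist [ 233.44192564 -585.02255537  385.38718971] 0.0029353161481640365 332.8025256085678
```

View pics/scene0.png

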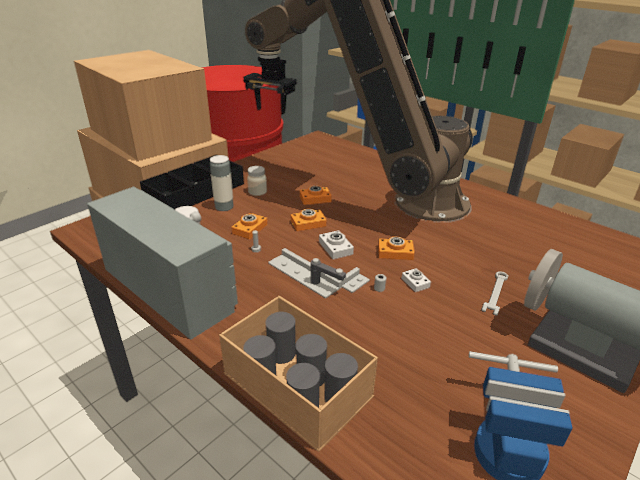

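View pics/side0.png

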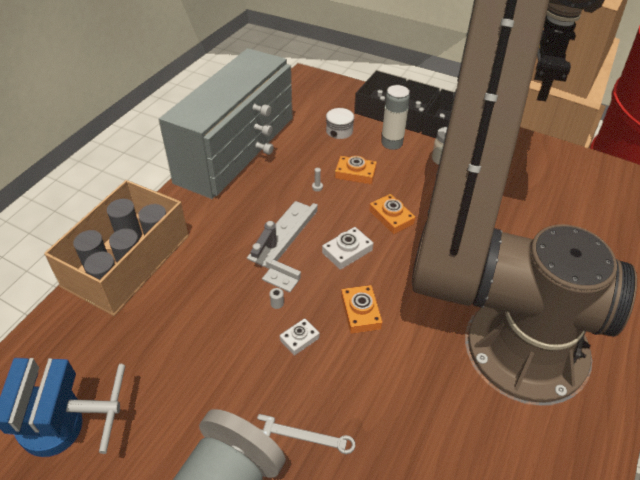

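The side view shows the block at about (347,246), the fence from (315,207) to (262,258), the end stop at about (283,272) with the socket beside it at (277,297), and the clamp arm near (265,240). Next I'll take their positions from the depth clouds.

```bash
cat > m.py <<'E'
from h import *
S=3/2 # px per mm
x0,y0=380,-330
import sys
def top(names,out,pref='0'):
    best=np.full((720,720),-1e9);im=np.zeros((720,720,3),np.uint8)
    for n in names:
        P=np.load(n+pref+'.npy').reshape(-1,3);I=np.load(n+pref+'i.npy').reshape(-1,3)
        ok=np.isfinite(P[:,0])&(P[:,2]<200)&(P[:,2]>-20);P,I=P[ok],I[ok]
        r=(720-(P[:,0]-x0)*S).astype(int);q=(720-(P[:,1]-y0)*S).astype(int)
        o=np.argsort(P[:,2])
        for i in o:
            if 2<=r[i]<718 and 2<=q[i]<718 and P[i,2]>=best[r[i],q[i]]-3:
                im[r[i]-1:r[i]+2,q[i]-1:q[i]+2]=I[i];best[r[i]-1:r[i]+2,q[i]-1:q[i]+2]=P[i,2]
    cv2.imwrite(out,cv2.resize(im,(600,600))[:,:,::-1])
if __name__=='__main__':
    top(['scene','side'],'pics/top0.png')
    P=np.load('side0.npy');I=np.load('side0i.npy')
    for u,v in[(347,240),(282,272),(285,230),(265,240),(277,292),(299,328),(317,172),(361,297),(392,205),(400,400)]:print((u,v),P[v,u].round(1),I[v,u])
    for n in['scene','side']:
        P=np.load(n+'0.npy');I=np.load(n+'0i.npy').astype(int);hs=I.max(2)-I.min(2)
        m=(hs<45)&(I.max(2)>90)&(P[...,2]>15)&(P[...,2]<60)&(P[...,0]>450)&(P[...,0]<850)&(P[...,1]>-250)&(P[...,1]<220)
        k,l,st,ce=cv2.connectedComponentsWithStats(m.astype(np.uint8))
        for i in range(1,k):
            if st[i,4]<60:continue
            Q=P[l==i];print(n,ce[i].round(),st[i,4],Q.min(0).round(),Q.max(0).round(), cv2.minAreaRect(Q[:,:2].astype(np.float32)))
E
python3 m.py
```

```text
(347, 240) [435.3 -58.5  40.5] [69 58 53]
(282, 272) [528.7  67.9  11.4] [134 128 119]
(285, 230) [588.2 -47.9   7.7] [205 199 188]
(265, 240) [579.8  48.1  67.9] [99 93 91]
(277, 292) [498.2 138.3  39.2] [61 56 53]
(299, 328) [418.5 190.1  32.2] [119 114 105]
(317, 172) [ 592.4 -214.1   58.2] [142 136 126]
(361, 297) [341.9  69.9  39.6] [117 111 102]
(392, 205) [ 391.  -210.9   40.2] [64 49 46]
(400, 400) [187.6 226.1   2.6] [143  87  56]
scene [255. 240.] 64 [ 587. -222.   15.] [ 603. -208.   60.] ((595.9736938476562, -215.33306884765625), (13.879983901977539, 12.727455139160156), 45.325279235839844)
scene [332. 246.] 224 [ 450. -102.   15.] [483. -15.  45.] ((466.6050720214844, -57.98956298828125), (32.71654510498047, 86.85081481933594), 0.3348543047904968)
scene [296. 257.] 171 [ 554. -141.   15.] [600.  -2.  55.] ((566.8182983398438, -68.384033203125), (144.35330200195312, 32.25641632080078), 75.83258819580078)
scene [341. 276.] 185 [490.   7.  15.] [597.  92.  59.] ((549.35791015625, 43.11251449584961), (104.23462677001953, 79.63604736328125), 14.29151439666748)
scene [380. 281
[... 552 characters left out ...]
53125), (12.061389923095703, 10.697360038757324), 48.82832717895508)
side [202. 185.] 184 [805. -64.  15.] [850. -55.  60.] ((827.4346923828125, -59.935035705566406), (44.26436233520508, 8.874610900878906), 2.2492973804473877)
side [289. 244.] 660 [ 490. -147.   15.] [572.  70.  29.] ((560.3728637695312, -28.35888671875), (77.70845794677734, 224.63758850097656), 18.042112350463867)
side [332. 245.] 222 [450. -82.  15.] [483. -15.  46.] ((466.3593444824219, -48.26585006713867), (67.11796569824219, 32.599220275878906), 89.71235656738281)
side [277. 296.] 187 [484. 128.  15.] [512. 157.  43.] ((498.05718994140625, 140.90675354003906), (26.669878005981445, 28.482316970825195), 26.52765655517578)
```

View pics/top0.png

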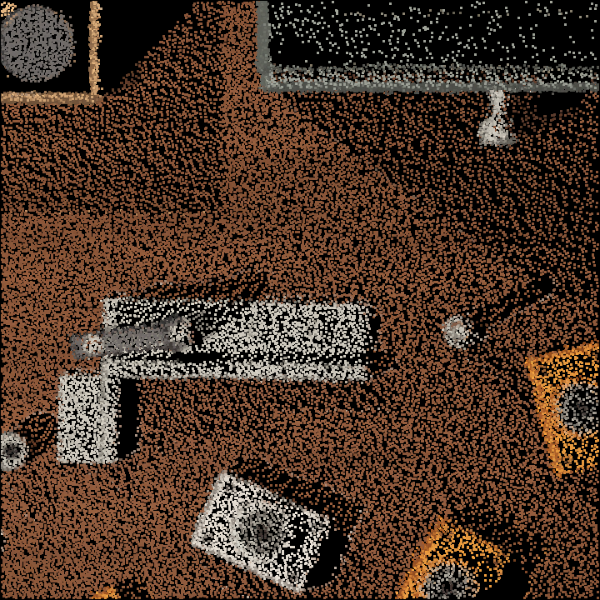

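```bash
cat > fit.py <<'E'
from h import *
def fit(P,I,n=''):
    I=I.astype(int);sat=I.max(2)-I.min(2);x,y,z=P[...,0],P[...,1],P[...,2]
    base=(sat<50)&(I.max(2)>70)
    m=base&(z>17)&(z<50)&(x>390)&(x<552)&(y>-125)&(y<54)&~((x>484)&(y>30))
    k,l,st,ce=cv2.connectedComponentsWithStats(m.astype(np.uint8),connectivity=8)
    i=1+st[1:,4].argmax()
    sel=P[(l==i)|m&(cv2.dilate((l==i).astype(np.uint8),np.ones((7,7)))>0)]
    (c,w,a)=cv2.minAreaRect(sel[:,:2].astype(np.float32));print(n,'block',len(sel),np.round(c,1),np.round(w,1),round(a,1))
    f=base&(z>17)&(z<27)&(x>540)&(x<580)&(y>-130)&(y<30)   # fence top
    Q=P[f]; 
    if len(Q)<20:return
    ed=[];
    for b in np.arange(-130,30,10):
        q=Q[(Q[:,1]>=b)&(Q[:,1]<b+10)]
        if len(q)>5: ed.append((b+5,np.percentile(q[:,0],3),np.percentile(q[:,0],97)))
    ed=np.array(ed)
    if len(ed)>3:print(n,'fence lo',np.polyfit(ed[:,0],ed[:,1],1),'hi',np.polyfit(ed[:,0],ed[:,2],1))
    s=P[base&(z>17)&(z<27)&(x>480)&(x<548)&(y>45)&(y<100)]
    if len(s)>10:print(n,'stop top y',np.percentile(s[:,1],[3,50,97]).round(1),'x',s[:,0].min().round(1),len(s))
    d=P[(z>58)&(z<76)&(x>500)&(x<640)&(y>-30)&(y<120)]
    if len(d)>10:
        r=cv2.minAreaRect(d[:,:2].astype(np.float32));print(n,'clamp',np.round(r[0],1),np.round(r[1],1),round(r[2],1),d[:,2].max())
if __name__=='__main__':
    for n in['scene','side']: fit(np.load(n+'0.npy'),np.load(n+'0i.npy'),n)
E
python3 fit.py
```

```text
scene block 509 [434.8 -56.2] [98.4 66. ] 66.3
scene fence lo [7.84434895e-02 5.63391310e+02] hi [2.47515103e-02 5.70796309e+02]
scene stop top y [59.3 67.2 70.3] x 489.6 71
scene clamp [589.2  44.8] [25.2 98.8] 5.9 75.98313206249624
side block 1022 [434.6 -58.9] [99.7 67.5] 65.0
side fence lo [5.87483232e-03 5.57944361e+02] hi [1.52564777e-02 5.70513749e+02]
side stop top y [54.7 63.1 67.9] x 490.5 142
side clamp [584.9  43.9] [26.1 96. ] 10.4 75.9098976735255
```

Emit:
{"op": "step_arm", "data": {
  "jaw": 0.4,
  "plan": [
    {"x": 0.7,"y": -0.78},
    {"x": 0.7,"y": -0.78},
    {"x": 0.7,"y": -0.78},
    {"x": 0.7,"y": -0.78},
    {"x": 0.7,"y": -0.78},
    {"x": 0.7,"y": -0.78},
    {"x": 0.7,"y": -0.78},
    {"x": 0.7,"y": -0.78},
    {"x": 0.7,"y": -0.78},
    {"x": 0.7,"y": -0.78}
  ]
}}

```text
schema error: expected keys x, y, z, rx, ry, rz
```

Emit:
{"op": "step_arm", "data": {
  "plan": [
    {"x": 0.7,"y": -0.78},
    {"x": 0.7,"y": -0.78},
    {"x": 0.7,"y": -0.78},
    {"x": 0.7,"y": -0.78},
    {"x": 0.7,"y": -0.78},
    {"x": 0.7,"y": -0.78},
    {"x": 0.7,"y": -0.78},
    {"x": 0.7,"y": -0.78},
    {"x": 0.7,"y": -0.78},
    {"x": 0.7,"y": -0.78}
  ]
}}

```text
schema error: expected keys x, y, z, rx, ry, rz
```

Emit:
{"op": "step_arm", "data": {
  "plan": [
    {"rz": -0.97},
    {"rz": -0.97},
    {"rz": -0.97},
    {"rz": -0.97},
    {"rz": -0.97},
    {"rz": -0.97},
    {"rz": -0.97},
    {"rz": -0.97},
    {"rz": -0.97},
    {}
  ]
}}

```text
schema error: expected keys x, y, z, rx, ry, rz
```

```bash
python3 - <<'E'
from h import *
c=cam('wrist');cv2.imwrite('pics/w1.png',c['image'][:,:,::-1])
P=pts(c);np.save('wrist1.npy',P);np.save('wrist1i.npy',c['image'])
from fit import fit
fit(P,c['image'],'w')
s=state();print(s['t'],s['eef_pos'],s['tcp_rot'],s['opening'])
E
```

```text
Traceback (most recent call last):
  File "fit.py", line 7, in fit
    i=1+st[1:,4].argmax()
        ~~~~~~~~~~~~~~~^^
ValueError: attempt to get argmax of an empty sequence
```

View pics/w1.png

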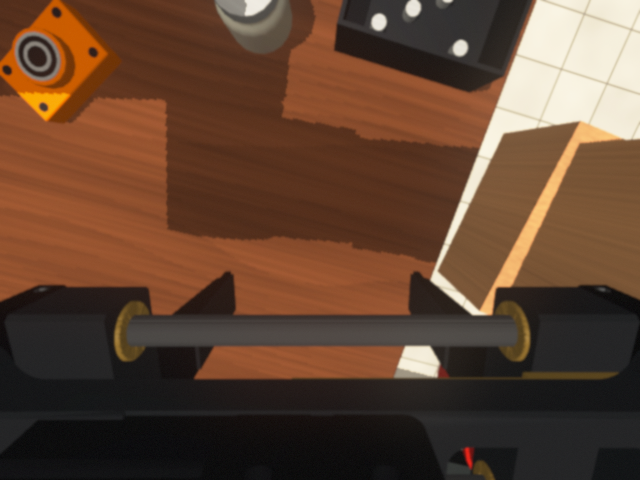

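The calls were refused because every row needs all six keys, so the arm hasn't moved. This wrist view is still the start pose: orange look-alike at (45,60), jar at (255,20). I'll resend with full rows.

Emit:
{"op": "step_arm", "data": {
  "jaw": 0.4,
  "plan": [
    {"x": 0.7,"y": -0.78,"z": 0,"rx": 0,"ry": 0,"rz": 0},
    {"x": 0.7,"y": -0.78,"z": 0,"rx": 0,"ry": 0,"rz": 0},
    {"x": 0.7,"y": -0.78,"z": 0,"rx": 0,"ry": 0,"rz": 0},
    {"x": 0.7,"y": -0.78,"z": 0,"rx": 0,"ry": 0,"rz": 0},
    {"x": 0.7,"y": -0.78,"z": 0,"rx": 0,"ry": 0,"rz": 0},
    {"x": 0.7,"y": -0.78,"z": 0,"rx": 0,"ry": 0,"rz": 0},
    {"x": 0.7,"y": -0.78,"z": 0,"rx": 0,"ry": 0,"rz": 0},
    {"x": 0.7,"y": -0.78,"z": 0,"rx": 0,"ry": 0,"rz": 0},
    {"x": 0.7,"y": -0.78,"z": 0,"rx": 0,"ry": 0,"rz": 0},
    {"x": 0.7,"y": -0.78,"z": 0,"rx": 0,"ry": 0,"rz": 0}
  ]
}}

```text
t: 1.03
eef_pos: [284.4, -366.0, 214.7]
tcp_rot: [3.141, -0.0, 0.272]
ft_force: [-0.0, -0.7, -0.3]
opening: 0.356
grip_force: 0.0
```

Emit:
{"op": "step_arm", "data": {
  "plan": [
    {"x": 0.7,"y": -0.78,"z": 0,"rx": 0,"ry": 0,"rz": 0},
    {"x": 0.7,"y": -0.78,"z": 0,"rx": 0,"ry": 0,"rz": 0},
    {"x": 0.7,"y": -0.78,"z": 0,"rx": 0,"ry": 0,"rz": 0},
    {"x": 0.7,"y": -0.78,"z": 0,"rx": 0,"ry": 0,"rz": 0},
    {"x": 0.7,"y": -0.78,"z": 0,"rx": 0,"ry": 0,"rz": 0},
    {"x": 0.7,"y": -0.78,"z": 0,"rx": 0,"ry": 0,"rz": 0},
    {"x": 0.7,"y": -0.78,"z": 0,"rx": 0,"ry": 0,"rz": 0},
    {"x": 0.7,"y": -0.78,"z": 0,"rx": 0,"ry": 0,"rz": 0},
    {"x": 0.7,"y": -0.78,"z": 0,"rx": 0,"ry": 0,"rz": 0},
    {"x": 0.7,"y": -0.78,"z": 0,"rx": 0,"ry": 0,"rz": 0}
  ]
}}

```text
t: 1.87
eef_pos: [400.6, -131.2, 214.7]
tcp_rot: [3.141, -0.0, 0.272]
ft_force: [0.7, -0.1, -0.4]
opening: 0.299
grip_force: 0.0
```

Emit:
{"op": "step_arm", "data": {
  "plan": [
    {"x": 0,"y": 0,"z": 0,"rx": 0,"ry": 0,"rz": -0.97},
    {"x": 0,"y": 0,"z": 0,"rx": 0,"ry": 0,"rz": -0.97},
    {"x": 0,"y": 0,"z": 0,"rx": 0,"ry": 0,"rz": -0.97},
    {"x": 0,"y": 0,"z": 0,"rx": 0,"ry": 0,"rz": -0.97},
    {"x": 0,"y": 0,"z": 0,"rx": 0,"ry": 0,"rz": -0.97},
    {"x": 0,"y": 0,"z": 0,"rx": 0,"ry": 0,"rz": -0.97},
    {"x": 0,"y": 0,"z": 0,"rx": 0,"ry": 0,"rz": -0.97},
    {"x": 0,"y": 0,"z": 0,"rx": 0,"ry": 0,"rz": -0.97},
    {"x": 0,"y": 0,"z": 0,"rx": 0,"ry": 0,"rz": -0.97},
    {"x": 0,"y": 0,"z": 0,"rx": 0,"ry": 0,"rz": 0}
  ]
}}

```text
t: 2.7
eef_pos: [400.2, -132.4, 214.6]
tcp_rot: [-3.142, 0.0, 1.149]
ft_force: [0.6, 0.1, -0.3]
opening: 0.301
grip_force: 0.0
```

```bash
python3 - <<'E'
from h import *
c=cam('wrist');cv2.imwrite('pics/w2.png',c['image'][:,:,::-1])
P=pts(c);np.save('wrist2.npy',P);np.save('wrist2i.npy',c['image'])
from fit import fit
fit(P,c['image'],'w')
s=state();print(s['t'],s['eef_pos'],s['tcp_rot'],s['opening'])
E
```

```text
w block 5871 [434.3 -61.3] [96.  64.2] 66.1
w fence lo [1.80624698e-02 5.57930959e+02] hi [1.93804581e-02 5.69478995e+02]
w stop top y [54.9 56.8 62.9] x 489.4 194
w clamp [587.9  -2.4] [ 7.5 22.4] 56.6 71.27256503927411
2.75 [ 400.22936094 -132.39684386  214.61598429] [3.14157233e+00 7.61720500e-05 1.14321524e+00] 0.30128212364279466
```

View pics/w2.png

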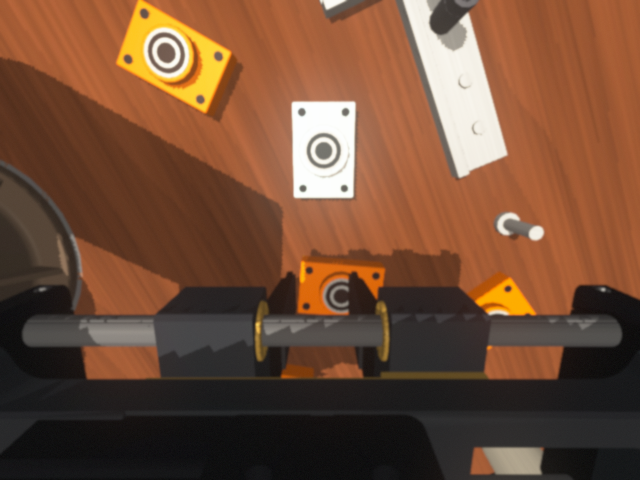

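The wrist view shows the block at (323,150), square with the tool. An orange look-alike sits behind the fingers at about (342,285), leaving roughly 20 mm clear. Next I'll come down there and push the short end along the block's own axis.

Emit:
{"op": "step_arm", "data": {
  "plan": [
    {"x": 0.24,"y": 0.1,"z": 0.9,"rx": 0,"ry": 0,"rz": 0},
    {"x": 0,"y": 0,"z": 0.9,"rx": 0,"ry": 0,"rz": 0},
    {"x": 0,"y": 0,"z": 0.9,"rx": 0,"ry": 0,"rz": 0},
    {"x": 0,"y": 0,"z": 0.9,"rx": 0,"ry": 0,"rz": 0},
    {"x": 0,"y": 0,"z": 0.9,"rx": 0,"ry": 0,"rz": 0},
    {"x": 0,"y": 0,"z": 0.9,"rx": 0,"ry": 0,"rz": 0},
    {"x": 0,"y": 0,"z": 0.9,"rx": 0,"ry": 0,"rz": 0},
    {"x": 0,"y": 0,"z": 0.9,"rx": 0,"ry": 0,"rz": 0},
    {"x": 0,"y": 0,"z": 0.9,"rx": 0,"ry": 0,"rz": 0},
    {"x": 0,"y": 0,"z": 0.1,"rx": 0,"ry": 0,"rz": 0}
  ]
}}

```text
t: 3.58
eef_pos: [404.1, -127.6, 7.1]
tcp_rot: [-3.138, -0.0, 1.141]
ft_force: [-0.6, -1.3, 0.6]
opening: 0.298
grip_force: 0.0
```

Emit:
{"op": "step_arm", "data": {
  "plan": [
    {"x": 0.2,"y": 0,"z": 0,"rx": 0,"ry": 0,"rz": 0},
    {"x": 0.2,"y": 0,"z": 0,"rx": 0,"ry": 0,"rz": 0},
    {"x": 0.2,"y": 0,"z": 0,"rx": 0,"ry": 0,"rz": 0},
    {"x": 0.2,"y": 0,"z": 0,"rx": 0,"ry": 0,"rz": 0},
    {"x": 0.2,"y": 0,"z": 0,"rx": 0,"ry": 0,"rz": 0},
    {"x": 0.2,"y": 0,"z": 0,"rx": 0,"ry": 0,"rz": 0},
    {"x": 0.2,"y": 0,"z": 0,"rx": 0,"ry": 0,"rz": 0},
    {"x": 0.2,"y": 0,"z": 0,"rx": 0,"ry": 0,"rz": 0},
    {"x": 0.2,"y": 0,"z": 0,"rx": 0,"ry": 0,"rz": 0},
    {"x": 0.2,"y": 0,"z": 0,"rx": 0,"ry": 0,"rz": 0}
  ]
}}

```text
t: 4.42
eef_pos: [426.3, -82.3, 10.6]
tcp_rot: [3.14, 0.0, 1.145]
ft_force: [-2.7, -6.4, 6.2]
opening: 0.3
grip_force: 3.5
```

Emit:
{"op": "step_arm", "data": {
  "plan": [
    {"x": 0.15,"y": 0,"z": 0,"rx": 0,"ry": 0,"rz": 0},
    {"x": 0.15,"y": 0,"z": 0,"rx": 0,"ry": 0,"rz": 0},
    {"x": 0.15,"y": 0,"z": 0,"rx": 0,"ry": 0,"rz": 0},
    {"x": 0.15,"y": 0,"z": 0,"rx": 0,"ry": 0,"rz": 0},
    {"x": 0.15,"y": 0,"z": 0,"rx": 0,"ry": 0,"rz": 0},
    {"x": 0.15,"y": 0,"z": 0,"rx": 0,"ry": 0,"rz": 0},
    {"x": 0.15,"y": 0,"z": 0,"rx": 0,"ry": 0,"rz": 0},
    {"x": 0.15,"y": 0,"z": 0,"rx": 0,"ry": 0,"rz": 0},
    {"x": 0.05,"y": 0,"z": 0,"rx": 0,"ry": 0,"rz": 0},
    {"x": 0,"y": 0,"z": 0,"rx": 0,"ry": 0,"rz": 0}
  ]
}}

```text
t: 5.25
eef_pos: [439.1, -53.6, 10.4]
tcp_rot: [3.14, -0.0, 1.145]
ft_force: [-0.4, 0.2, 0.1]
opening: 0.299
grip_force: 0.0
```

```bash
cat > w.py <<'E'
from h import *
from fit import fit
for n in ['wrist','side']:
    c=cam(n); fit(pts(c),c['image'],n)
s=state();print(s['t'],s['eef_pos'],s['tcp_rot'],s['opening'],s['ft_force'])
E
python3 w.py
```

```text
wrist block 28132 [4.621e+02 1.000e-01] [96.6 64.4] 65.6
wrist fence lo [1.93880501e-02 5.57681225e+02] hi [4.71977386e-02 5.70033937e+02]
wrist stop top y [54.7 57.9 65.6] x 489.2 1792
side block 1047 [ 4.618e+02 -2.000e-01] [104.   67.9] 65.1
side fence lo [-5.40867522e-03  5.58017912e+02] hi [2.79489669e-02 5.71091405e+02]
side stop top y [53.1 63.4 68.3] x 480.1 154
side clamp [586.9  43.4] [24.5 98. ] 7.7 75.9695061027775
5.35 [438.91387657 -53.69545778  10.13283581] [ 3.14050704e+00 -1.53892556e-04  1.14499874e+00] 0.3002901144236366 [ 0.07692178  0.55761139 -0.21562604]
```

Block at (462,0), still at -0.425 rad, as planned. Next I'll go round to the long face.

Emit:
{"op": "step_arm", "data": {
  "jaw": 0,
  "plan": [
    {"x": -0.5,"y": 0,"z": 0,"rx": 0,"ry": 0,"rz": 0},
    {"x": 0,"y": 0,"z": -0.8,"rx": 0,"ry": 0,"rz": 0},
    {"x": 0,"y": 0,"z": -0.8,"rx": 0,"ry": 0,"rz": 0},
    {"x": 0,"y": 0,"z": -0.8,"rx": 0,"ry": 0,"rz": 1},
    {"x": 0,"y": 0,"z": 0,"rx": 0,"ry": 0,"rz": 1},
    {"x": 0,"y": 0,"z": 0,"rx": 0,"ry": 0,"rz": 1},
    {"x": 0,"y": 0,"z": 0,"rx": 0,"ry": 0,"rz": 1},
    {"x": 0,"y": 0,"z": 0,"rx": 0,"ry": 0,"rz": 1},
    {"x": 0,"y": 0,"z": 0,"rx": 0,"ry": 0,"rz": 1},
    {"x": 0,"y": 0,"z": 0,"rx": 0,"ry": 0,"rz": 1}
  ]
}}

```text
t: 6.18
eef_pos: [433.5, -65.2, 69.9]
tcp_rot: [3.141, -0.0, 0.44]
ft_force: [-0.5, -0.1, 1.3]
opening: 0.496
grip_force: 0.0
```

Emit:
{"op": "step_arm", "data": {
  "plan": [
    {"x": 0,"y": 0,"z": 0,"rx": 0,"ry": 0,"rz": 1},
    {"x": 0,"y": 0,"z": 0,"rx": 0,"ry": 0,"rz": 1},
    {"x": 0,"y": 0,"z": 0,"rx": 0,"ry": 0,"rz": 1},
    {"x": 0,"y": 0,"z": 0,"rx": 0,"ry": 0,"rz": 1},
    {"x": 0,"y": 0,"z": 0,"rx": 0,"ry": 0,"rz": 1},
    {"x": 0,"y": 0,"z": 0,"rx": 0,"ry": 0,"rz": 1},
    {"x": 0,"y": 0,"z": 0,"rx": 0,"ry": 0,"rz": 1},
    {"x": 0,"y": 0,"z": 0,"rx": 0,"ry": 0,"rz": 1},
    {"x": 0,"y": 0,"z": 0,"rx": 0,"ry": 0,"rz": 0.7},
    {"x": 0,"y": 0,"z": 0,"rx": 0,"ry": 0,"rz": 0}
  ]
}}

```text
t: 7.02
eef_pos: [433.5, -65.2, 69.8]
tcp_rot: [-3.142, -0.0, -0.428]
ft_force: [-0.3, 0.5, -0.7]
opening: 0.501
grip_force: 0.0
```

Emit:
{"op": "step_arm", "data": {
  "plan": [
    {"x": -0.5,"y": -0.7,"z": 0,"rx": 0,"ry": 0,"rz": 0},
    {"x": -0.5,"y": -0.7,"z": 0,"rx": 0,"ry": 0,"rz": 0},
    {"x": -0.5,"y": -0.7,"z": 0,"rx": 0,"ry": 0,"rz": 0},
    {"x": -0.5,"y": -0.7,"z": 0,"rx": 0,"ry": 0,"rz": 0},
    {"x": 0,"y": 0,"z": 0,"rx": 0,"ry": 0,"rz": 0},
    {"x": 0,"y": 0,"z": 0,"rx": 0,"ry": 0,"rz": 0},
    {"x": 0,"y": 0,"z": 0,"rx": 0,"ry": 0,"rz": 0},
    {"x": 0,"y": 0,"z": 0,"rx": 0,"ry": 0,"rz": 0},
    {"x": 0,"y": 0,"z": 0,"rx": 0,"ry": 0,"rz": 0},
    {"x": 0,"y": 0,"z": 0,"rx": 0,"ry": 0,"rz": 0}
  ]
}}

```text
t: 7.85
eef_pos: [416.9, 18.4, 69.6]
tcp_rot: [3.142, -0.0, -0.426]
ft_force: [-0.2, 0.1, -0.0]
opening: 0.499
grip_force: 0.0
```

Emit:
{"op": "step_arm", "data": {
  "plan": [
    {"x": 0,"y": 0.5,"z": 0.4,"rx": 0,"ry": 0,"rz": 0},
    {"x": 0,"y": 0,"z": 0.5,"rx": 0,"ry": 0,"rz": 0},
    {"x": 0,"y": 0,"z": 0.5,"rx": 0,"ry": 0,"rz": 0},
    {"x": 0,"y": 0,"z": 0.5,"rx": 0,"ry": 0,"rz": 0},
    {"x": 0,"y": 0,"z": 0.55,"rx": 0,"ry": 0,"rz": 0},
    {"x": 0,"y": 0,"z": 0,"rx": 0,"ry": 0,"rz": -0.8},
    {"x": 0,"y": 0,"z": 0,"rx": 0,"ry": 0,"rz": -0.8},
    {"x": 0,"y": 0,"z": 0,"rx": 0,"ry": 0,"rz": -0.8},
    {"x": 0,"y": 0,"z": 0,"rx": 0,"ry": 0,"rz": -0.8},
    {"x": 0,"y": 0,"z": 0,"rx": 0,"ry": 0,"rz": -0.9}
  ]
}}

```text
t: 8.68
eef_pos: [410.9, 7.3, 8.1]
tcp_rot: [-3.141, 0.002, -0.012]
ft_force: [-2.9, 0.1, 0.6]
opening: 0.499
grip_force: 1.1
```

Emit:
{"op": "step_arm", "data": {
  "plan": [
    {"x": 0.1,"y": 0,"z": 0,"rx": 0,"ry": 0,"rz": 0},
    {"x": 0.15,"y": 0,"z": 0,"rx": 0,"ry": 0,"rz": 0},
    {"x": 0.15,"y": 0,"z": 0,"rx": 0,"ry": 0,"rz": 0},
    {"x": 0.15,"y": 0,"z": 0,"rx": 0,"ry": 0,"rz": 0},
    {"x": 0.15,"y": 0,"z": 0,"rx": 0,"ry": 0,"rz": 0},
    {"x": 0.15,"y": 0,"z": 0,"rx": 0,"ry": 0,"rz": 0},
    {"x": 0.15,"y": 0,"z": 0,"rx": 0,"ry": 0,"rz": 0},
    {"x": 0.15,"y": 0,"z": 0,"rx": 0,"ry": 0,"rz": 0},
    {"x": 0.1,"y": 0,"z": 0,"rx": 0,"ry": 0,"rz": 0},
    {"x": 0,"y": 0,"z": 0,"rx": 0,"ry": 0,"rz": 0}
  ]
}}

```text
t: 9.52
eef_pos: [443.6, 7.1, 8.4]
tcp_rot: [3.141, -0.001, -0.015]
ft_force: [-0.3, -0.5, 0.9]
opening: 0.501
grip_force: 0.0
```

```bash
python3 w.py
```

```text
wrist block 20817 [488.2   6.3] [94.3 66.9] 85.3
wrist fence lo [2.13949887e-02 5.58231391e+02] hi [2.09262092e-02 5.69601761e+02]
wrist stop top y [46.9 58.7 65.8] x 480.1 4549
side block 45 [471.7  46.5] [24.3 14.6] 6.8
side fence lo [-2.13150031e-02  5.57600199e+02] hi [1.93419514e-02 5.70444095e+02]
side stop top y [46.3 60.  68.1] x 480.2 206
side clamp [586.1  43. ] [24.7 98.9] 9.5 75.91924964306448
9.6167 [443.36492553   7.12170218   8.42369528] [ 3.14137490e+00 -1.19297646e-03 -1.50567093e-02] 0.4974321590756742 [ 0.73688068 -0.28568421  0.05359145]
```

```bash
cat > b.py <<'E'
from h import *
import sys
for n in ['wrist']:
    c=cam(n);P=pts(c);x,y,z=P[...,0],P[...,1],P[...,2]
    r=(x>400)&(x<553)&(y>-120)&(y<70)
    for lo,hi in[(35,44),(24,30)]:
        m=(r&(z>lo)&(z<hi)).astype(np.uint8)
        k,l,st,ce=cv2.connectedComponentsWithStats(m);i=1+st[1:,4].argmax()
        Q=P[l==i];q=cv2.minAreaRect(Q[:,:2].astype(np.float32));print(n,lo,len(Q),np.round(q[0],1),np.round(q[1],1),round(q[2],2),'median z',np.median(Q[:,2]).round(1))
        if lo==24:
            for ax,nm in((0,'x'),(1,'y')):print(nm,np.percentile(Q[:,ax],[1,99]).round(1))
    cv2.imwrite(f'pics/{sys.argv[1]}.png',c['image'][:,:,::-1])
s=state();print(s['t'],s['eef_pos'],s['tcp_rot'],s['ft_force'])
E
python3 b.py w3
```

```text
wrist 35 10520 [489.4   7. ] [48.9 49.5] 5.13 median z 41.8
wrist 24 17791 [480.8   8.2] [96.8 82. ] 85.35 median z 27.2
x [455.5 523. ]
y [-40.3  54.4]
9.6667 [443.2238151    7.14964104   8.43608106] [ 3.14140391e+00 -9.87146767e-04 -1.50136023e-02] [-0.14692473  0.44584494 -0.64159677]
```

View pics/w3.png

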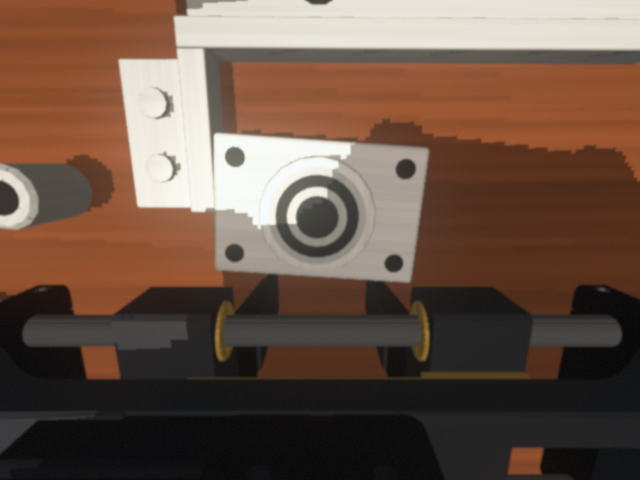

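The block's left edge is just at the end stop's face (pixel column about 215), and it's still about 0.08 rad off square. Next I'll push on toward the fence.

Emit:
{"op": "step_arm", "data": {
  "plan": [
    {"x": 0.1,"y": 0,"z": 0,"rx": 0,"ry": 0,"rz": 0},
    {"x": 0.1,"y": 0,"z": 0,"rx": 0,"ry": 0,"rz": 0},
    {"x": 0.15,"y": 0,"z": 0,"rx": 0,"ry": 0,"rz": 0},
    {"x": 0.15,"y": 0,"z": 0,"rx": 0,"ry": 0,"rz": 0},
    {"x": 0.15,"y": 0,"z": 0,"rx": 0,"ry": 0,"rz": 0},
    {"x": 0.15,"y": 0,"z": 0,"rx": 0,"ry": 0,"rz": 0},
    {"x": 0.15,"y": 0,"z": 0,"rx": 0,"ry": 0,"rz": 0},
    {"x": 0.15,"y": 0,"z": 0,"rx": 0,"ry": 0,"rz": 0},
    {"x": 0.15,"y": 0,"z": 0,"rx": 0,"ry": 0,"rz": 0},
    {"x": 0.1,"y": 0,"z": 0,"rx": 0,"ry": 0,"rz": 0}
  ]
}}

```text
t: 10.5
eef_pos: [475.0, 6.5, 8.3]
tcp_rot: [-3.141, 0.004, -0.015]
ft_force: [-10.5, -5.6, 6.8]
opening: 0.499
grip_force: 5.2
```

Emit:
{"op": "step_arm", "data": {
  "plan": [
    {"x": 0.06,"y": 0,"z": 0,"rx": 0,"ry": 0,"rz": 0},
    {"x": 0.06,"y": 0,"z": 0,"rx": 0,"ry": 0,"rz": 0},
    {"x": 0.06,"y": 0,"z": 0,"rx": 0,"ry": 0,"rz": 0},
    {"x": 0.06,"y": 0,"z": 0,"rx": 0,"ry": 0,"rz": 0},
    {"x": 0.05,"y": 0,"z": 0,"rx": 0,"ry": 0,"rz": 0},
    {"x": 0,"y": 0,"z": 0,"rx": 0,"ry": 0,"rz": 0},
    {"x": 0,"y": 0,"z": 0,"rx": 0,"ry": 0,"rz": 0},
    {"x": 0,"y": 0,"z": 0,"rx": 0,"ry": 0,"rz": 0},
    {"x": 0,"y": 0,"z": 0,"rx": 0,"ry": 0,"rz": 0},
    {"x": 0,"y": 0,"z": 0,"rx": 0,"ry": 0,"rz": 0}
  ]
}}

```text
t: 11.33
eef_pos: [482.2, 6.4, 8.3]
tcp_rot: [-3.142, 0.004, -0.015]
ft_force: [-8.9, -5.4, 5.0]
opening: 0.499
grip_force: 4.7
```

```bash
python3 b.py w4
```

```text
wrist 35 10425 [525.7   6.3] [49.1 48.8] 2.94 median z 41.8
wrist 24 15417 [514.6   7. ] [98.5 76.8] 89.98 median z 27.2
x [492.8 552.7]
y [-40.6  53.3]
11.3833 [482.16394438   6.38812786   8.27209557] [-3.14153157  0.00393787 -0.01534032] [-9.35796129 -5.67151643  6.74418311]
```

View pics/w4.png

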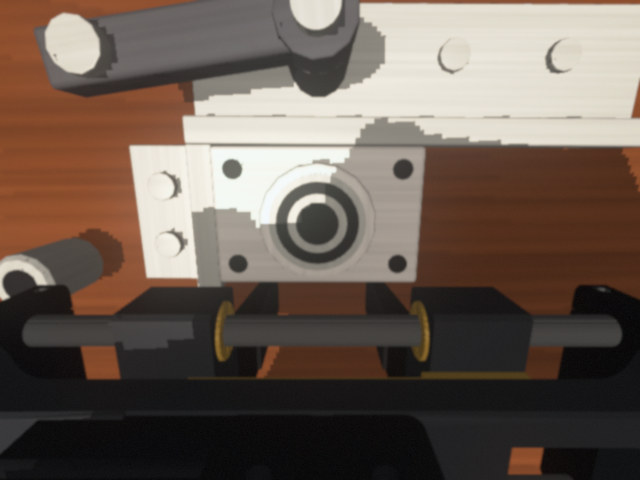

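The block is against the fence, with at most about 1 mm left at the stop. I'll press slightly more, then go round to the -y end and press it against the stop.

Emit:
{"op": "step_arm", "data": {
  "plan": [
    {"x": 0.05,"y": 0,"z": 0,"rx": 0,"ry": 0,"rz": 0},
    {"x": 0.05,"y": 0,"z": 0,"rx": 0,"ry": 0,"rz": 0},
    {"x": 0,"y": 0,"z": 0,"rx": 0,"ry": 0,"rz": 0},
    {"x": -0.3,"y": 0,"z": 0,"rx": 0,"ry": 0,"rz": 0},
    {"x": -0.4,"y": 0,"z": 0,"rx": 0,"ry": 0,"rz": 0},
    {"x": 0,"y": 0,"z": -0.6,"rx": 0,"ry": 0,"rz": 0},
    {"x": 0,"y": 0,"z": -0.6,"rx": 0,"ry": 0,"rz": 0},
    {"x": 0,"y": 0,"z": -0.6,"rx": 0,"ry": 0,"rz": 0},
    {"x": 0,"y": 0,"z": -0.6,"rx": 0,"ry": 0,"rz": -0.9},
    {"x": 0,"y": 0,"z": 0,"rx": 0,"ry": 0,"rz": -1}
  ]
}}

```text
t: 12.22
eef_pos: [469.9, 6.7, 70.6]
tcp_rot: [3.14, -0.004, 0.179]
ft_force: [-0.8, -0.2, 0.9]
opening: 0.501
grip_force: 0.0
```

Emit:
{"op": "step_arm", "data": {
  "jaw": 0.6,
  "plan": [
    {"x": 0,"y": 0,"z": 0,"rx": 0,"ry": 0,"rz": -1},
    {"x": 0,"y": 0,"z": 0,"rx": 0,"ry": 0,"rz": -1},
    {"x": 0,"y": 0,"z": 0,"rx": 0,"ry": 0,"rz": -1},
    {"x": 0,"y": 0,"z": 0,"rx": 0,"ry": 0,"rz": -1},
    {"x": 0,"y": 0,"z": 0,"rx": 0,"ry": 0,"rz": -1},
    {"x": 0,"y": 0,"z": 0,"rx": 0,"ry": 0,"rz": -1},
    {"x": 0,"y": 0,"z": 0,"rx": 0,"ry": 0,"rz": -1},
    {"x": 0,"y": 0,"z": 0,"rx": 0,"ry": 0,"rz": -1},
    {"x": 0,"y": 0,"z": 0,"rx": 0,"ry": 0,"rz": -1},
    {"x": 0,"y": 0,"z": 0,"rx": 0,"ry": 0,"rz": -1}
  ]
}}

```text
t: 13.05
eef_pos: [468.9, 6.8, 68.4]
tcp_rot: [3.14, -0.0, 1.18]
ft_force: [-0.3, 0.2, -0.1]
opening: 0.2
grip_force: 0.0
```

Emit:
{"op": "step_arm", "data": {
  "plan": [
    {"x": 0,"y": 0,"z": 0,"rx": 0,"ry": 0,"rz": -1},
    {"x": 0,"y": 0,"z": 0,"rx": 0,"ry": 0,"rz": -1},
    {"x": 0,"y": 0,"z": 0,"rx": 0,"ry": 0,"rz": -1},
    {"x": 0,"y": 0,"z": 0,"rx": 0,"ry": 0,"rz": -0.8},
    {"x": -0.7,"y": 0.5,"z": 0,"rx": 0,"ry": 0,"rz": 0},
    {"x": -0.7,"y": 0.5,"z": 0,"rx": 0,"ry": 0,"rz": 0},
    {"x": -0.7,"y": 0.5,"z": 0,"rx": 0,"ry": 0,"rz": 0},
    {"x": -0.7,"y": 0.5,"z": 0,"rx": 0,"ry": 0,"rz": 0},
    {"x": 0,"y": 0,"z": 0,"rx": 0,"ry": 0,"rz": 0},
    {"x": 0,"y": 0,"z": 0,"rx": 0,"ry": 0,"rz": 0}
  ]
}}

```text
t: 13.88
eef_pos: [517.9, -64.6, 68.2]
tcp_rot: [3.141, 0.0, 1.554]
ft_force: [-0.6, 1.4, 0.3]
opening: 0.201
grip_force: 0.0
```

```bash
python3 b.py w5
```

```text
wrist 35 5972 [526.5   6.1] [49.4 49.4] 87.96 median z 41.8
wrist 24 9330 [523.4   7.4] [98.3 59.2] 89.9 median z 27.2
x [494.6 552.6]
y [-40.7  53.6]
13.9333 [517.26707109 -63.92384443  68.16857091] [-3.14144326e+00 -4.28765000e-05  1.55425984e+00] [-0.79526678  0.42475519  0.34916619]
```

Emit:
{"op": "step_arm", "data": {
  "plan": [
    {"x": 0,"y": 0.2,"z": 0.4,"rx": 0,"ry": 0,"rz": 0},
    {"x": 0,"y": 0,"z": 0.5,"rx": 0,"ry": 0,"rz": 0},
    {"x": 0,"y": 0,"z": 0.5,"rx": 0,"ry": 0,"rz": 0},
    {"x": 0,"y": 0,"z": 0.5,"rx": 0,"ry": 0,"rz": 0},
    {"x": 0,"y": 0,"z": 0.5,"rx": 0,"ry": 0,"rz": 0},
    {"x": 0.15,"y": 0,"z": 0,"rx": 0,"ry": 0,"rz": 0},
    {"x": 0.15,"y": 0,"z": 0,"rx": 0,"ry": 0,"rz": 0},
    {"x": 0.15,"y": 0,"z": 0,"rx": 0,"ry": 0,"rz": 0},
    {"x": 0.1,"y": 0,"z": 0,"rx": 0,"ry": 0,"rz": 0},
    {"x": 0.06,"y": 0,"z": 0,"rx": 0,"ry": 0,"rz": 0}
  ]
}}

```text
t: 14.77
eef_pos: [522.9, -51.3, 9.1]
tcp_rot: [3.141, 0.004, 1.557]
ft_force: [-9.8, -49.5, -0.1]
opening: 0.202
grip_force: 24.1
```

Emit:
{"op": "step_arm", "data": {
  "plan": [
    {"x": 0.04,"y": 0,"z": 0,"rx": 0,"ry": 0,"rz": 0},
    {"x": 0.04,"y": 0,"z": 0,"rx": 0,"ry": 0,"rz": 0},
    {"x": 0.04,"y": 0,"z": 0,"rx": 0,"ry": 0,"rz": 0},
    {"x": 0,"y": 0,"z": 0,"rx": 0,"ry": 0,"rz": 0},
    {"x": 0,"y": 0,"z": 0,"rx": 0,"ry": 0,"rz": 0},
    {"x": 0,"y": 0,"z": 0,"rx": 0,"ry": 0,"rz": 0},
    {"x": 0,"y": 0,"z": 0,"rx": 0,"ry": 0,"rz": 0},
    {"x": 0,"y": 0,"z": 0,"rx": 0,"ry": 0,"rz": 0},
    {"x": 0,"y": 0,"z": 0,"rx": 0,"ry": 0,"rz": 0},
    {"x": 0,"y": 0,"z": 0,"rx": 0,"ry": 0,"rz": 0}
  ]
}}

```text
t: 15.6
eef_pos: [523.0, -51.2, 9.3]
tcp_rot: [3.141, 0.005, 1.556]
ft_force: [-12.5, -60.5, -0.1]
opening: 0.205
grip_force: 30.1
```

```bash
python3 b.py w6
```

```text
wrist 35 11243 [526.    6.7] [49.7 49.3] 67.01 median z 42.1
wrist 24 16688 [523.5   3.5] [104.1  59.7] 89.35 median z 27.5
x [494.7 552.6]
y [-40.6  54. ]
15.65 [522.9504949  -51.16704041   9.2882406 ] [3.14062055 0.0053517  1.55593353] [-12.1636935  -60.26921703   0.46587097]
```

It's pressed firmly into the stop (60 N, no movement), so it's seated. Next I'll back off, shut the fingers, and go to the far side of the clamp arm.

Emit:
{"op": "step_arm", "data": {
  "plan": [
    {"x": -0.2,"y": 0,"z": 0,"rx": 0,"ry": 0,"rz": 0},
    {"x": -0.3,"y": 0,"z": 0,"rx": 0,"ry": 0,"rz": 0},
    {"x": -0.3,"y": 0,"z": 0,"rx": 0,"ry": 0,"rz": 0},
    {"x": 0,"y": 0,"z": -0.7,"rx": 0,"ry": 0,"rz": 0},
    {"x": 0,"y": 0,"z": -0.9,"rx": 0,"ry": 0,"rz": 0},
    {"x": 0,"y": 0,"z": -0.9,"rx": 0,"ry": 0,"rz": 0},
    {"x": 0,"y": 0,"z": -0.9,"rx": 0,"ry": 0,"rz": 0},
    {"x": 0,"y": 0,"z": -0.5,"rx": 0,"ry": 0,"rz": 0},
    {"x": 0,"y": 0,"z": 0,"rx": 0,"ry": 0,"rz": 0},
    {"x": 0,"y": 0,"z": 0,"rx": 0,"ry": 0,"rz": 0}
  ]
}}

```text
t: 16.48
eef_pos: [522.9, -65.6, 106.3]
tcp_rot: [3.14, 0.0, 1.555]
ft_force: [-0.6, -0.1, 0.3]
opening: 0.2
grip_force: 0.0
```

```bash
python3 b.py w7; python3 - <<'E'
from h import *
for n in['wrist','side','scene']:
    c=cam(n);P=pts(c);x,y,z=P[...,0],P[...,1],P[...,2]
    Q=P[(z>60)&(z<70)&(x>500)&(x<640)&(y>-20)&(y<120)]
    if len(Q)<10: print(n,len(Q));continue
    l=cv2.fitLine(Q[:,:2].astype(np.float32),cv2.DIST_HUBER,0,.01,.01).ravel()
    print(n,len(Q),l.round(3),'y',Q[:,1].min(),Q[:,1].max())
E
```

```text
wrist 35 4240 [526.    6.1] [49.3 49.2] 89.81 median z 41.8
wrist 24 6831 [523.6   7.3] [97.9 59.4] 89.28 median z 27.2
x [494.6 552.7]
y [-41.1  53.9]
16.5333 [522.50434018 -65.62003349 105.53901435] [3.14154596e+00 3.69590684e-05 1.55524557e+00] [-0.21264115  0.0423358  -1.02084674]
wrist 4775 [ 1.53000e-01 -9.88000e-01  5.85862e+02  4.15040e+01] y -7.801660838548997 87.58960617039239
side 243 [ 8.80000e-02 -9.96000e-01  5.83931e+02  4.71530e+01] y -4.961709121086057 92.5344794198523
scene 203 [ 1.37000e-01 -9.91000e-01  5.93222e+02  4.96000e+01] y -4.306606002995687 93.21919206900823
```

Emit:
{"op": "step_arm", "data": {
  "jaw": 1,
  "plan": [
    {"x": 0.51,"y": 0.375,"z": 0,"rx": 0,"ry": 0,"rz": 0},
    {"x": 0.51,"y": 0.375,"z": 0,"rx": 0,"ry": 0,"rz": 0},
    {"x": 0.51,"y": 0.375,"z": 0,"rx": 0,"ry": 0,"rz": 0},
    {"x": 0.51,"y": 0.375,"z": 0,"rx": 0,"ry": 0,"rz": 0},
    {"x": 0.51,"y": 0.375,"z": 0,"rx": 0,"ry": 0,"rz": 0},
    {"x": 0.51,"y": 0.375,"z": 0,"rx": 0,"ry": 0,"rz": 0},
    {"x": 0.51,"y": 0.375,"z": 0,"rx": 0,"ry": 0,"rz": 0},
    {"x": 0.51,"y": 0.375,"z": 0,"rx": 0,"ry": 0,"rz": 0},
    {"x": 0.51,"y": 0.375,"z": 0,"rx": 0,"ry": 0,"rz": 0},
    {"x": 0.51,"y": 0.375,"z": 0,"rx": 0,"ry": 0,"rz": 0}
  ]
}}

```text
t: 17.52
eef_pos: [619.0, 61.2, 105.3]
tcp_rot: [-3.141, 0.0, 1.555]
ft_force: [-0.3, 0.2, 0.7]
opening: 0.004
grip_force: 0.0
```

Emit:
{"op": "step_arm", "data": {
  "plan": [
    {"x": 0,"y": 0,"z": 0,"rx": 0,"ry": 0,"rz": -0.7},
    {"x": 0,"y": 0,"z": 0,"rx": 0,"ry": 0,"rz": -0.7},
    {"x": 0,"y": 0,"z": 0.5,"rx": 0,"ry": 0,"rz": 0},
    {"x": 0,"y": 0,"z": 0.5,"rx": 0,"ry": 0,"rz": 0},
    {"x": 0,"y": 0,"z": 0.5,"rx": 0,"ry": 0,"rz": 0},
    {"x": 0,"y": 0,"z": 0.5,"rx": 0,"ry": 0,"rz": 0},
    {"x": 0,"y": 0,"z": 0,"rx": 0,"ry": 0,"rz": 0},
    {"x": 0,"y": 0,"z": 0,"rx": 0,"ry": 0,"rz": 0},
    {"x": 0,"y": 0,"z": 0,"rx": 0,"ry": 0,"rz": 0},
    {"x": 0,"y": 0,"z": 0,"rx": 0,"ry": 0,"rz": 0}
  ]
}}

```text
t: 18.35
eef_pos: [618.8, 60.1, 56.5]
tcp_rot: [3.141, 0.0, 1.695]
ft_force: [-0.3, 0.8, -0.0]
opening: 0.005
grip_force: 0.0
```

Emit:
{"op": "step_arm", "data": {
  "plan": [
    {"x": 0,"y": -0.2,"z": 0,"rx": 0,"ry": 0,"rz": 0},
    {"x": 0,"y": -0.2,"z": 0,"rx": 0,"ry": 0,"rz": 0},
    {"x": 0,"y": -0.15,"z": 0,"rx": 0,"ry": 0,"rz": 0},
    {"x": 0.08,"y": -0.21,"z": 0,"rx": 0,"ry": 0,"rz": -1},
    {"x": 0.08,"y": -0.21,"z": 0,"rx": 0,"ry": 0,"rz": -1},
    {"x": 0.08,"y": -0.21,"z": 0,"rx": 0,"ry": 0,"rz": -1},
    {"x": 0.08,"y": -0.21,"z": 0,"rx": 0,"ry": 0,"rz": -1},
    {"x": 0.08,"y": -0.21,"z": 0,"rx": 0,"ry": 0,"rz": -1},
    {"x": 0.08,"y": -0.21,"z": 0,"rx": 0,"ry": 0,"rz": -1},
    {"x": 0.08,"y": -0.21,"z": 0,"rx": 0,"ry": 0,"rz": -1}
  ]
}}

```text
t: 19.18
eef_pos: [566.3, 56.0, 56.4]
tcp_rot: [3.141, 0.001, 2.4]
ft_force: [1.2, 0.5, 0.6]
opening: 0.005
grip_force: 0.7
```

```bash
python3 - <<'E'
from h import *
s=state();p=s['eef_pos'][:2]-np.array([592,6.4]);y=s['tcp_rot'][2]
print(s['t'],s['eef_pos'],y,s['ft_force'],'along',p@[np.cos(y),np.sin(y)],'off',p@[np.sin(y),-np.cos(y)])
E
```

```text
19.1833 [566.26195593  56.00656055  56.39109449] 2.3998363588868505 [1.15187173 0.51557553 0.62996443] along 52.4896174168652 off 19.185875684463504
```

Emit:
{"op": "step_arm", "data": {
  "plan": [
    {"x": 0.08,"y": -0.21,"z": 0,"rx": 0,"ry": 0,"rz": -1},
    {"x": 0.08,"y": -0.21,"z": 0,"rx": 0,"ry": 0,"rz": -1},
    {"x": 0.08,"y": -0.21,"z": 0,"rx": 0,"ry": 0,"rz": -1},
    {"x": 0.08,"y": -0.21,"z": 0,"rx": 0,"ry": 0,"rz": -1},
    {"x": 0.08,"y": -0.21,"z": 0,"rx": 0,"ry": 0,"rz": -1},
    {"x": 0.08,"y": -0.21,"z": 0,"rx": 0,"ry": 0,"rz": -1},
    {"x": 0.08,"y": -0.21,"z": 0,"rx": 0,"ry": 0,"rz": -1},
    {"x": 0,"y": -0.06,"z": 0,"rx": 0,"ry": 0,"rz": 0},
    {"x": 0,"y": 0,"z": 0,"rx": 0,"ry": 0,"rz": 0},
    {"x": 0,"y": 0,"z": 0,"rx": 0,"ry": 0,"rz": 0}
  ]
}}

```text
t: 20.02
eef_pos: [538.3, 28.0, 56.0]
tcp_rot: [-3.141, 0.0, 3.091]
ft_force: [0.4, 0.2, -0.5]
opening: 0.006
grip_force: 0.0
```

```bash
python3 - <<'E'
from h import *
s=state();p=s['eef_pos'][:2]-np.array([592,6.4]);y=s['tcp_rot'][2]
print(s['t'],s['eef_pos'],y,s['ft_force'],'along',p@[np.cos(y),np.sin(y)],'off',p@[np.sin(y),-np.cos(y)])
E
```

```text
20.0167 [538.29908392  28.03943252  56.00587345] 3.0913109137045813 [ 0.41670252  0.19205014 -0.49204867] along 54.72065550563124 off 18.913045452764706
```

Emit:
{"op": "step_arm", "data": {
  "plan": [
    {"x": 0,"y": -0.05,"z": 0,"rx": 0,"ry": 0,"rz": 0},
    {"x": 0,"y": -0.05,"z": 0,"rx": 0,"ry": 0,"rz": 0},
    {"x": 0,"y": -0.05,"z": 0,"rx": 0,"ry": 0,"rz": 0},
    {"x": 0,"y": -0.03,"z": 0,"rx": 0,"ry": 0,"rz": 0},
    {"x": 0,"y": 0,"z": 0,"rx": 0,"ry": 0,"rz": 0},
    {"x": 0,"y": 0,"z": 0,"rx": 0,"ry": 0,"rz": 0},
    {"x": 0,"y": 0,"z": 0,"rx": 0,"ry": 0,"rz": 0},
    {"x": 0,"y": 0,"z": 0,"rx": 0,"ry": 0,"rz": 0},
    {"x": 0,"y": 0,"z": 0,"rx": 0,"ry": 0,"rz": 0},
    {"x": 0,"y": 0,"z": 0,"rx": 0,"ry": 0,"rz": 0}
  ]
}}

```text
t: 20.85
eef_pos: [538.1, 23.5, 55.8]
tcp_rot: [-3.141, -0.0, 3.095]
ft_force: [-1.5, 1.9, 0.9]
opening: 0.008
grip_force: 0.6
```

Emit:
{"op": "step_arm", "data": {
  "plan": [
    {"x": 0,"y": -0.05,"z": 0,"rx": 0,"ry": 0,"rz": 0},
    {"x": 0,"y": -0.05,"z": 0,"rx": 0,"ry": 0,"rz": 0},
    {"x": 0,"y": -0.05,"z": 0,"rx": 0,"ry": 0,"rz": 0},
    {"x": 0,"y": -0.05,"z": 0,"rx": 0,"ry": 0,"rz": 0},
    {"x": 0,"y": 0,"z": 0,"rx": 0,"ry": 0,"rz": 0},
    {"x": 0,"y": 0,"z": 0,"rx": 0,"ry": 0,"rz": 0},
    {"x": 0,"y": 0,"z": 0,"rx": 0,"ry": 0,"rz": 0},
    {"x": 0,"y": 0,"z": 0,"rx": 0,"ry": 0,"rz": 0},
    {"x": 0,"y": 0,"z": 0,"rx": 0,"ry": 0,"rz": 0},
    {"x": 0,"y": 0,"z": 0,"rx": 0,"ry": 0,"rz": 0}
  ]
}}

```text
t: 21.68
eef_pos: [538.0, 21.8, 56.2]
tcp_rot: [3.138, 0.0, 3.094]
ft_force: [0.0, 31.3, 4.9]
opening: 0.008
grip_force: 13.0
```

Force rose to 31 N with no further travel, so the arm is at its stop. I'll back away, rise and check.

Emit:
{"op": "step_arm", "data": {
  "plan": [
    {"x": 0,"y": 0.2,"z": 0,"rx": 0,"ry": 0,"rz": 0},
    {"x": 0,"y": 0.4,"z": 0,"rx": 0,"ry": 0,"rz": 0},
    {"x": 0,"y": 0.4,"z": 0,"rx": 0,"ry": 0,"rz": 0},
    {"x": 0,"y": 0,"z": -0.8,"rx": 0,"ry": 0,"rz": 0},
    {"x": 0,"y": 0,"z": -0.8,"rx": 0,"ry": 0,"rz": 0},
    {"x": 0,"y": 0,"z": -0.8,"rx": 0,"ry": 0,"rz": 0},
    {"x": 0,"y": 0.5,"z": -0.8,"rx": 0,"ry": 0,"rz": 0},
    {"x": 0,"y": 0.5,"z": -0.8,"rx": 0,"ry": 0,"rz": 0},
    {"x": 0,"y": 0,"z": 0,"rx": 0,"ry": 0,"rz": 0},
    {"x": 0,"y": 0,"z": 0,"rx": 0,"ry": 0,"rz": 0}
  ]
}}

```text
t: 22.52
eef_pos: [540.5, 69.1, 156.5]
tcp_rot: [-3.141, 0.002, 3.096]
ft_force: [-0.1, 0.1, 0.1]
opening: 0.003
grip_force: 0.0
```

```bash
python3 - <<'E'
from h import *
s=state();print(s['t'],s['eef_pos'],s['ft_force'])
for n in['side','scene']:
    c=cam(n);P=pts(c);x,y,z=P[...,0],P[...,1],P[...,2]
    Q=P[(z>60)&(z<70)&(x>500)&(x<620)&(y>-30)&(y<40)]
    l=cv2.fitLine(Q[:,:2].astype(np.float32),cv2.DIST_HUBER,0,.01,.01).ravel();print(n,len(Q),l.round(3))
    r=(x>480)&(x<553)&(y<52)&(y>-60)&(z>23)&(z<31);Q=P[r];print('block',Q[:,:2].min(0),Q[:,:2].max(0))
    if n=='side':cv2.imwrite('pics/end.png',cv2.resize(c['image'][130:370,180:500,::-1],(640,480)))
E
```

```text
22.5167 [540.53232734  69.14951481 156.46506059] [-0.10102284  0.14518577  0.0989957 ]
side 268 [ 1.00000e+00 -7.00000e-03  5.53695e+02  1.10790e+01]
block [494.22087848 -42.29457226] [552.91451383  51.94263377]
scene 179 [ 9.99000e-01 -4.20000e-02  5.58834e+02  1.42380e+01]
block [492.99053437 -40.07085953] [552.94240367  51.76244434]
```

View pics/end.png

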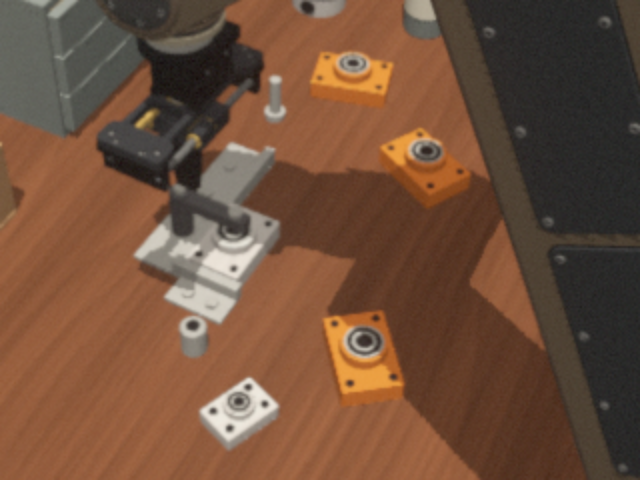

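The block sits in the corner at about (225,245), with the clamp arm square over it. The other parts are where they stood and the robot is clear.

```bash
python3 -c "
from cell import *
print(job_done())"
```

```text
the job is handed in; nothing more can be done
None
```

The block is seated flush against the long fence and the end stop, the clamp arm is pushed round to its stop over it, and the job was handed in at about 22.6 s; no verdict came back.

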